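# Lock a sample tray in its dock with a quarter-turn stop

### The job

Take the stop with the orange grip from the wooden rack and set its T-head down into the slot of the aluminium dock, beside the sample tray. Slide the stop along the slot so that it pushes the tray home against the red fence's black pad, gently but firmly, until the sprung pad is fully pressed in; then, with the tray still snug, press the stop down against the strip's spring, twist it a quarter turn clockwise (seen from above) and let it go, so that it springs up locked under the slot's lips and keeps the tray against the pad. Do not ram the tray or force the stop, and leave everything else alone.

Things in the scene. Friction and masses are not known exactly. Their poses are not given: they have to be found in the camera images.
- slot_mid (a point): Middle of the slot of the aluminium tray dock, on the slot's axis, level with the dock's flat top (40 mm above the table). x across the slot, y along it towards the fence, z up. The slot runs the whole length: mouth 13 mm wide between two lips 7 mm thick (2 mm chamfers at the mouth), and under the lips a channel 25 mm wide with a sprung strip in it.
- rail: The tray dock: fixed aluminium block 340 mm long (y), 99 mm wide (x), 40 mm high, with dark side strips 6 mm higher than its top. Origin: centre of its underside, 40 mm below slot_mid, same axes.
- strip (a joint): Yellow sprung strip in the dock's channel: how far it is pushed down (m). At 0 its top lies 11 mm below the dock's top; it moves straight down, 7 mm at most under a stop, and pushes up with about 4 N at 0 plus 1.5 N per mm. A stop resting on the free strip has its underside at 29 mm over the table and can turn once pushed down by 3 to 7 mm; turned and let go, it rises to 26 mm.
- fence_face (a point): Red fence, upright plate 86 mm wide, 26 mm high, 12 mm thick, fixed on the dock near its +y end, in another place each time. The point is the middle of its face (facing the dock's -y), 9 mm above the dock's top; axes as the dock's. A black sprung pad stands out from this face towards the tray by 10 to 40 mm: how far is set by a screw, differs each time and is not measured.
- fence: The fence with its pad; origin at the foot of the red face, axes as the dock's. The pad: black rubber, 60 mm wide, 14 mm high, 6 mm thick, on two brass screws; it gives along y by up to 4 mm and pushes back with 2 N at first touch, 3.4 N when fully in, and is then solid.
- tray_side (a point): Steel sample tray, loose, 84 mm (x) by 110 mm (y) by 18 mm high, 0.2 to 0.45 kg, round wooden handle to its -x. It stands on the dock over the slot, between the side strips (about 3 mm of play each side), and slides along y. The point is the middle of its outer side away from the fence, 9 mm above its underside; y points to the fence.
- tray_front (a point): The middle of the tray's outer side towards the fence, 9 mm above its underside (110 mm from tray_side along y). It starts short of the pad, 46 to 60 mm from the red face.
- stop_grip (a point): Stop with an orange grip, loose, 76 mm tall, 70 to 120 g, upright in one of the rack's three pockets (underside 7 mm above the table). The point is the centre of the grip, 60 mm above the stop's underside. Grip: block 30 mm (x) by 12 mm (y) by 32 mm high, to be held across its 12 mm. Under it a stem 14 mm across, then the rubber disc. z up.
- stop: The same stop; origin at the centre of its underside, axes as stop_grip. From below, on one axis: steel T-head 24 mm (x) by 11 mm (y) by 7 mm high; neck 10 mm across, 11 mm long; rubber disc 40 mm across, 8 mm thick, which is what pushes the tray. The head lies along the grip: along the slot to go in, across it when locked. It turns only clockwise, to about 95 degrees.
- rack: Wooden rack, fixed, 190 mm (x) by 56 mm (y) by 16 mm high, with three pockets 62 mm apart along x, 9 mm deep, each holding a stop whose grip lies along the rack's x. Origin: centre of the underside.
- tray: The tray; origin at the centre of its underside, axes as tray_side. Sliding the stop and the tray takes some 3 to 7 N by itself (friction varies), so 12 to 14 N at the hand presses the pad fully in with certainty; the tray must not be pushed with more than 20 N.
- spare_a: Stop with a blue grip, in the rack, same size: leave it there. Origin at the underside of its head.
- spare_b: Stop with a grey grip, in the rack, same size: leave it there. Origin at the underside of its head.
- jar: Amber jar with a lid, 68 mm across, 110 mm high, bystander; origin at the centre of its underside.
- cup: White cup, 76 mm across, 60 mm high, bystander; origin at the centre of its underside.
- tray_b: Second tray with a wooden handle, on the table, bystander; origin at the centre of its underside.
Not all that is in view belongs to the job. Leave any green or turquoise look-alike of the stop alone. What is shaped like the tray but turquoise is not meant.

How it is judged:
By the outcome, as a careful person would: the job done as asked, in the order asked, and still so for the second after the job is handed in, with the robot touching nothing.
It also fails if it takes over 64 s, if anything falls off the work surface, if the arm or the gripper's body presses on something with over 40 N, if the wrist force passes 120 N, or if a joint passes its speed limit or range.

### The arm

A 6-joint arm with a two-finger parallel gripper is mounted at the origin on the work surface. World frame = base frame: x ahead of the robot, y to its left, z up, the work surface at z = 0. Lengths are in m, angles in rad, forces in N, time in s.
With the tool pointing down it reaches from about 0.325 to 0.75 m from the base axis. Payload 7.6 kg.
Tool frame: the origin (TCP) lies at the very end of the fingers, on their centre line; the grasp point (between the pads) lies 19 mm behind it (grasp_offset is the distance from the TCP to the grasp point, in m); x points along the fingers, z is the direction in which the jaws open and shut, and the axes are right-handed (so a half turn about x gives the same grasp; the last joint's range is limited). The gripper opens to 85 mm and grips with 20 to 120 N. Pads are 22 mm wide; open, the fingers measure 114 mm over their backs; the gripper's body (76 mm by 85 mm) begins 54 mm behind the grasp point. The pads swing forward as they close: fully open they stand 13 mm farther back than shut.
Start: joints at [1.166, 0.052, 1.401, -0, 1.689, -0.07], TCP at [0.172, 0.496, 0.231] pointing down, gripper open.
Joint ranges: [-2.9, 2.9], [-0.91, 2.17], [0.12, 2.37], [-1.06, 4.2], [0.26, 2.73], [-2.93, 2.93]. Speed limits (rad/s): [2.57, 2.57, 3.01, 3.14, 3.14, 3.14].

### API

Orientations are given as a unit quaternion [w, x, y, z].
In Python, from bench import * gives the robot as it stands.
- The arm moves only by the shell command python3 -m handwheel 'ROWS' [FORCE]. ROWS is a JSON object of lists of equal length, an entry for each row: "angular": the turn, a rotation vector about the tool's x, y, z in degrees, a list of three; "translation": the shift along the tool's x, y, z in mm, a list of three; "hand": the finger opening in mm, from 0 to 85.4. A call has 1 to 8 rows; each row is the pose to reach, as a shift and turn from the pose measured when the call began, along the tool's axes at that moment; what a row does not reach only later rows make up. A row lasts 1/12 s, in which the tool goes at most 41.7 mm and 7.16 degrees, less where a joint would pass 70% of its speed; a pose out of reach is approached as far as the arm can. A call with a gripper value outside its range is refused whole. The fingers move at their own pace and stop on an object; FORCE is the grip in N (left out, the last holds). Time passes only in rows, so rows that repeat a pose let the fingers close. It gives the time, the measured TCP pose, the force and the opening at its end, in the units of the state.
- observe(): the state, without advancing time (a new reading comes with each control period).
- camera(name): name is "side" or "top" or "wrist"; returns a dict with "pixels" (480x640x3 uint8, red, green, blue), "fx", "fy", "cx", "cy" (pixels), "R" (3x3) and "t" (3): a world point X has camera coordinates R X + t. Camera axes: x right, y down, z forward; pixel columns grow to the right and rows downward; lengths in m; the calibration is good to about 2 mm. The wrist camera is an equidistant fisheye: a pixel r from the principal point sees the ray r / f radians off the axis. A picture is of the moment at which its call begins. There is no depth.
- sign_off(): hands the job in, once; it reports no verdict.
The state is a dict: "t": time; "joint_positions": joint angles; "joint_vel": joint speeds; "effort": joint torques, N m; "eef_pos": TCP position; "orientation": TCP orientation; "contact_force": force on the tool from outside, world axes, zero at the start; "moment": the same for the moment, N m; "finger_gap": finger opening in m.
Only numpy, scipy, OpenCV 4.12 (cv2) and the standard library are available. Lean on these libraries where they do the work, as an engineer would, in place of code of your own. Each camera call takes 0.05 s, during which the arm holds its last target. There are 200 camera calls.

## Working session

There is one attempt and no reset: what is moved stays moved. The work goes in short steps, Python scripts to look and compute and a shell command to move; the robot and the scene stay as the last step left them, time stands still between calls to the robot, and variables do not carry over. Pictures are saved under pics/ and viewed, about 8 in all and at most 12, crops included, and the job is handed in when it is done.

```bash
mkdir -p pics; ls; python3 - <<'E'
from bench import *
import cv2,numpy as np
s=observe(); print({k:np.round(v,3).tolist() for k,v in s.items()})
for n in("top","side"):
    c=camera(n); cv2.imwrite(f"pics/{n}0.png",c["pixels"][:,:,::-1]); print(n,c["fx"],c["fy"],c["cx"],c["cy"],np.round(c["R"],4).tolist(),np.round(c["t"],4).tolist())
E
```

```text
pics
{'t': 0.0, 'joint_positions': [1.166, 0.053, 1.402, -0.0, 1.689, -0.07], 'joint_vel': [0.001, 0.001, 0.003, -0.0, -0.0, -0.001], 'effort': [0.002, -38.166, -36.019, 0.0, 0.006, -0.0], 'eef_pos': [0.172, 0.496, 0.23], 'orientation': [0.576, -0.41, 0.577, 0.409], 'contact_force': [0.083, 0.64, -0.741], 'moment': [-0.051, 0.007, -0.037], 'finger_gap': 0.086}
top 600.0370667023567 600.0370667023567 316.92035525186566 238.18325592057602 [[-0.0056, -1.0, -0.0025], [-0.9954, 0.0058, -0.0956], [0.0957, 0.002, -0.9954]] [0.1038, 0.509, 1.5968]
side 528.6861420004664 528.6861420004664 311.81845740300633 234.88503423940568 [[0.929, -0.37, 0.0052], [-0.287, -0.7293, -0.6211], [0.2336, 0.5755, -0.7837]] [-0.4339, 0.2258, 0.9541]
```

View pics/top0.png

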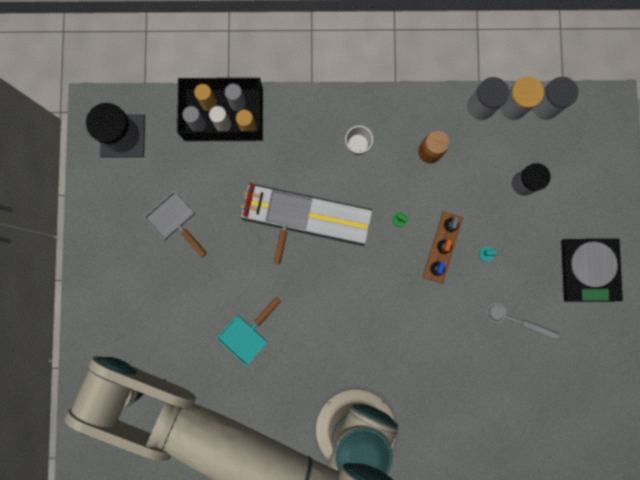

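View pics/side0.png

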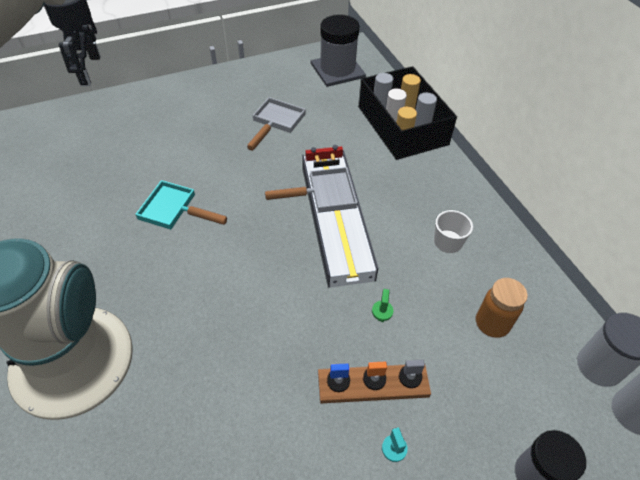

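The top view shows the rack at (443,247), with a blue grip at (438,268), an orange one at (446,245) and a grey one at (452,224). The dock lies around (306,213), with the fence at about (250,200). Things that could be mistaken for the stop: blue (438,268), grey (452,224), green (400,219), turquoise (487,254), orange bin caps (205,97) and (245,120), and the amber jar (433,147). I choose the orange grip at (446,245), which is (376,369) in the side view.

```bash
cat > h.py <<'E'
from bench import *
import cv2,numpy as np
def ray(c,u,v):
    R=np.array(c["R"]);t=np.array(c["t"])
    d=np.array([(u-c["cx"])/c["fx"],(v-c["cy"])/c["fy"],1.])
    if c.get("fish"):
        r=np.hypot(*d[:2]); d=np.array([*(d[:2]/max(r,1e-9)*np.sin(r)),np.cos(r)])
    d=R.T@d; return -R.T@t,d/np.linalg.norm(d)
def plane(c,u,v,z):
    o,d=ray(c,u,v); return o+d*(z-o[2])/d[2]
def cross(a,b):
    (o1,d1),(o2,d2)=a,b
    k=np.linalg.lstsq(np.c_[d1,-d2],o2-o1,rcond=None)[0]
    p,q=o1+k[0]*d1,o2+k[1]*d2; return (p+q)/2,np.linalg.norm(p-q)
def mask(c,lo,hi,box):
    m=cv2.inRange(cv2.cvtColor(c["pixels"],cv2.COLOR_RGB2HSV),lo,hi)
    z=np.zeros_like(m); x0,y0,x1,y1=box; z[y0:y1,x0:x1]=m[y0:y1,x0:x1]; return z
def cen(m):
    v,u=np.nonzero(m); return u.mean(),v.mean(),len(u)
def cam(n):
    c=camera(n); c["fish"]=n=="wrist"; return c
E
python3 - <<'E'
from h import *
T=cam("top");S=cam("side")
np.set_printoptions(precision=4,suppress=True)
o1=cen(mask(T,(5,150,150),(14,255,255),(435,235,460,258)));o2=cen(mask(S,(5,150,120),(14,255,255),(360,355,392,380)))
print("orange",o1,o2,cross(ray(T,*o1[:2]),ray(S,*o2[:2])))
for n,lo,hi,b1,b2 in(("blue",(105,150,80),(125,255,255),(425,255,450,280),(325,355,355,385)),):
    a=cen(mask(T,lo,hi,b1));b=cen(mask(S,lo,hi,b2));print(n,a,b,cross(ray(T,*a[:2]),ray(S,*b[:2])))
# rack axis from top: wood contour incl. all
m=mask(T,(3,60,40),(20,255,255),(415,205,470,290)); 
r=cv2.minAreaRect(cv2.convexHull(np.argwhere(m)[:,::-1].astype(np.float32)));P=np.array([plane(T,*p,.016) for p in cv2.boxPoints(r)]);print("rack",P)
for C,b,nm in((T,(240,180,380,245),"T"),(S,(300,140,380,285),"S")):
    m=mask(C,(20,100,120),(35,255,255),b);n,l,st,ce=cv2.connectedComponentsWithStats(m)
    for i in range(1,n):
        if st[i,4]>15:
            q=np.argwhere(l==i)[:,::-1].astype(np.float32);vx=cv2.fitLine(q,2,0,.01,.01).ravel()
            k=(q-vx[2:])@vx[:2];e=[plane(C,*(vx[2:]+vx[:2]*s),.029) for s in(k.min(),k.max())];print(nm,"yellow",st[i],e)
    m=mask(C,(0,140,60),(6,255,255),b)|mask(C,(174,140,60),(180,255,255),b);print(nm,"red",cen(m),cv2.boundingRect(m),plane(C,*cen(m)[:2],.066))
big=np.hstack([cv2.resize(T["pixels"][165:285,230:480],None,fx=3.2,fy=3.2,interpolation=3)])
b2=cv2.resize(S["pixels"][140:290,230:480],None,fx=3.2,fy=3.2,interpolation=3)[:,:,:]
cv2.imwrite("pics/crop1.png",cv2.resize(np.vstack([big,b2]),None,fx=.69,fy=.69,interpolation=3)[:,:,::-1])
cv2.imwrite("pics/crop2.png",cv2.resize(S["pixels"][345:410,310:440],None,fx=5,fy=5,interpolation=3)[:,:,::-1])
E
```

```text
orange (np.float64(448.05263157894734), np.float64(244.31578947368422), 38) (np.float64(376.91269841269843), np.float64(365.6587301587302), 126) (array([ 0.4861, -0.2414,  0.0764]), np.float64(0.0008721686253596648))
blue (np.float64(440.21875), np.float64(268.03125), 64) (np.float64(339.0818965517241), np.float64(370.4094827586207), 232) (array([ 0.426 , -0.2218,  0.0663]), np.float64(0.001641265164881269))
rack [[ 0.403  -0.1812  0.016 ]
 [ 0.5858 -0.2422  0.016 ]
 [ 0.5677 -0.2985  0.016 ]
 [ 0.3853 -0.237   0.016 ]]
T yellow [251 200   8   6  34] [array([0.6089, 0.2796, 0.029 ]), array([0.6051, 0.2597, 0.029 ])]
T yellow [261 202   8   6  34] [array([0.6044, 0.2532, 0.029 ]), array([0.5984, 0.2335, 0.029 ])]
T yellow [309 213  59  16 256] [array([0.5746, 0.1226, 0.029 ]), array([ 0.5396, -0.034 ,  0.029 ])]
T red (np.float64(248.109756097561), np.float64(200.23170731707316), 82) (244, 185, 10, 31) [0.6077 0.2826 0.066 ]
S yellow [335 210  23  68 374] [array([0.5773, 0.1327, 0.029 ]), array([ 0.5389, -0.0398,  0.029 ])]
S red (np.float64(323.6870503597122), np.float64(152.79136690647482), 278) (306, 147, 37, 13) [0.6037 0.2712 0.066 ]
```

View pics/crop2.png

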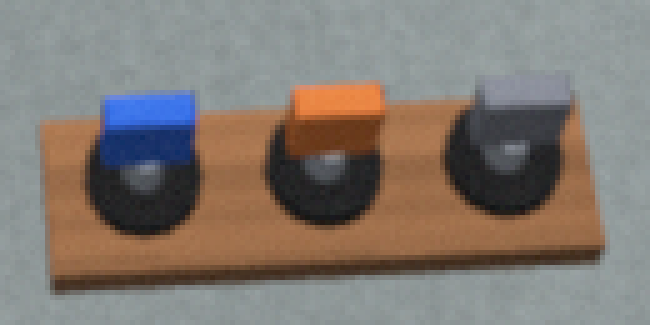

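The crop shows the orange grip in the middle pocket at crop pixel (338,105). It stands between blue (148,115) and grey (523,105), so the choice holds. The stop is at about (0.486,-0.240), and the rack's x axis has a yaw of -18.5°.

```bash
cat > go.py <<'E'
import sys
from h import *
from scipy.spatial.transform import Rotation as Ro
# go.py x y z yaw(of tool z, deg): prints the shift/turn in tool axes to that pose pointing down
s=observe();q=s["orientation"];R=Ro.from_quat([*q[1:],q[0]])
x,y,z,w=map(float,sys.argv[1:]);w=np.radians(w)
zx=np.array([np.cos(w),np.sin(w),0]);xx=np.array([0,0,-1.]);G=Ro.from_matrix(np.c_[xx,np.cross(zx,xx),zx])
print("p",np.round(s["eef_pos"],4),"F",np.round(s["contact_force"],1),"gap",round(s["finger_gap"],4),"q6",round(s["joint_positions"][5],2),"t",round(s["t"],2))
zz=R.as_matrix()[:,2];print("yaw",np.degrees(np.arctan2(zz[1],zz[0])).round(2))
print("translation",np.round(R.inv().apply(np.array([x,y,z])-s["eef_pos"])*1000,1),"angular",np.round((R.inv()*G).as_rotvec(degrees=True),2))
E
python3 -m handwheel '{"translation":[[0,-338,-217],[0,-338,-217],[0,-338,-217],[0,-338,-217],[0,-338,-217],[0,-338,-217],[0,-338,-217],[0,-338,-217]],"angular":[[0,0,0],[0,0,0],[0,0,0],[0,0,0],[0,0,0],[0,0,0],[0,0,0],[0,0,0]],"hand":[60,60,60,60,60,60,60,60]}' 40
python3 go.py .47 -.225 .23 71.5
```

```text
t: 0.87
eef_pos: [0.3789, 0.2317, 0.2311]
orientation: [0.576, -0.41, 0.576, 0.41]
contact_force: [0.7, 0.6, -0.7]
finger_gap: 0.0599
p [0.3789 0.2317 0.2311] F [ 0.7  0.6 -0.7] gap 0.0599 q6 -0.77 t 0.87
yaw 70.83
translation [   1.4 -236.  -401.4] angular [-0.67 -0.03  0.01]
```

```bash

python3 -m handwheel '{"translation":[[1,-236,-401],[1,-236,-401],[1,-236,-401],[1,-236,-401],[1,-236,-401],[1,-236,-401],[1,-236,-401],[1,-236,-401]],"angular":[[-0.7,0,0],[-0.7,0,0],[-0.7,0,0],[-0.7,0,0],[-0.7,0,0],[-0.7,0,0],[-0.7,0,0],[-0.7,0,0]],"hand":[45,45,45,45,45,45,45,45]}' >/dev/null
python3 go.py .486 -.240 .17 71.5
```

```text
p [ 0.4435 -0.0955  0.2306] F [1.5 0.1 0.3] gap 0.0453 q6 -1.54 t 1.53
yaw 71.52
translation [  60.7  -86.1 -123.6] angular [ 0.02 -0.03  0.03]
```

```bash

python3 -m handwheel '{"translation":[[61,-86,-124],[61,-86,-124],[61,-86,-124],[61,-86,-124],[61,-86,-124],[61,-86,-124],[61,-86,-124]],"angular":[[0,0,0],[0,0,0],[0,0,0],[0,0,0],[0,0,0],[0,0,0],[0,0,0]],"hand":[45,45,45,45,45,45,45]}' >/dev/null
python3 go.py .486 -.240 .17 71.5
python3 - <<'E'
from h import *
np.set_printoptions(precision=4,suppress=True)
W=cam("wrist");T=cam("top");S=cam("side")
print(W["fx"],W["cx"],W["cy"],-W["R"].T@W["t"],W["R"])
cv2.imwrite("pics/w1.png",W["pixels"][:,:,::-1])
m=mask(W,(5,150,120),(14,255,255),(0,0,640,480));n,l,st,ce=cv2.connectedComponentsWithStats(m)
for i in range(1,n):
    if st[i,4]>40: print(st[i],ce[i],plane(W,*ce[i],.083))
E
```

```text
p [ 0.4858 -0.2401  0.1698] F [0.4 1.  1. ] gap 0.0451 q6 -1.78 t 2.12
yaw 71.5
translation [-0.2 -0.2  0.1] angular [ 0.   -0.01  0.01]
371.64829954431775 328.0392739690356 246.7655035840045 [ 0.422  -0.2174  0.3116] [[ 0.3177  0.9482 -0.0007]
 [ 0.9127 -0.3056  0.2712]
 [ 0.257  -0.0868 -0.9625]]
[297 113  39  34 481] [311.0582 122.894 ] [ 0.4059 -0.2231  0.083 ]
[ 292  113   69  218 7353] [328.5415 228.6616] [ 0.4719 -0.234   0.083 ]
[447 422   8  17  53] [449.6415 430.6226] [ 0.6726 -0.1909  0.083 ]
```

View pics/w1.png

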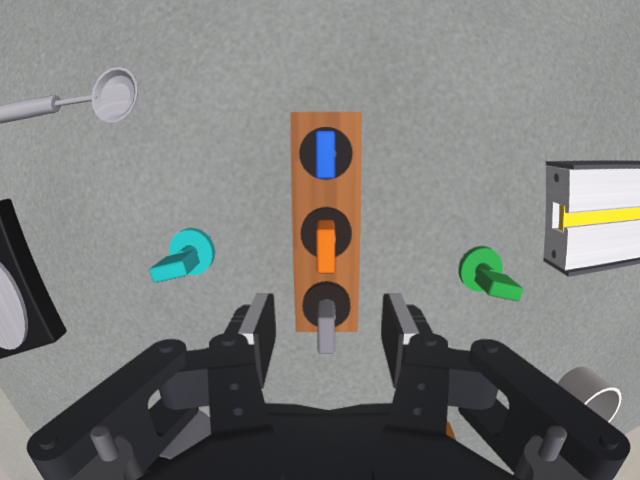

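The wrist view shows the orange grip at (326,245), on the fingers' centre column (about 327) and parallel to the pads, with blue above it and grey below. Next I check the position along the pads and get the dock pose from this same picture.

```bash
python3 - <<'E'
from h import *
np.set_printoptions(precision=4,suppress=True)
W=cam("wrist")
ex=np.array([np.cos(np.radians(-18.5)),np.sin(np.radians(-18.5))])
print("disc",plane(W,326,232,.033)[:2],"grip outer end mid",plane(W,326,272.5,.083)[:2]-.015*ex)
print("rack far mid",plane(W,326,112,.016),plane(W,326,332,.016))
for p in((318,270),(318,232),(335,232),(335,270)): print(p,plane(W,*p,.083))
# dock -y end: corners of top & slot, yellow strip line
m=mask(W,(22,100,120),(35,255,255),(555,190,640,235))
for u in (570,590,610,630):
    v=np.nonzero(m[:,u])[0]; print(u,v.min(),v.max(),plane(W,u,v.mean(),.029))
print(plane(W,568,164,.046),plane(W,569,272,.046))
E
```

```text
disc [ 0.4857 -0.24  ] grip outer end mid [ 0.486  -0.2397]
rack far mid [ 0.3973 -0.2106  0.016 ] [ 0.5775 -0.2709  0.016 ]
(318, 270) [ 0.4969 -0.2489  0.083 ]
(318, 232) [ 0.4727 -0.2406  0.083 ]
(335, 232) [ 0.4761 -0.2304  0.083 ]
(335, 270) [ 0.5004 -0.2384  0.083 ]
570 213 225 [ 0.543 -0.026  0.029]
590 211 223 [ 0.5483 -0.0014  0.029 ]
610 209 221 [0.5541 0.0254 0.029 ]
630 208 219 [0.5611 0.055  0.029 ]
[ 0.4891 -0.0306  0.046 ] [ 0.5841 -0.0444  0.046 ]
```

Everything agrees on (0.486,-0.240). Descending, gripping and lifting.

```bash

python3 -m handwheel '{"translation":[[40,0,0],[75,0,0],[100,0,0],[115,0,0],[120,0,0],[120,0,0],[120,0,0],[120,0,0]],"angular":[[0,0,0],[0,0,0],[0,0,0],[0,0,0],[0,0,0],[0,0,0],[0,0,0],[0,0,0]],"hand":[45,45,45,45,45,45,45,45]}' 
python3 -m handwheel '{"translation":[[0,0,0],[0,0,0],[0,0,0],[0,0,0],[0,0,0],[0,0,0],[0,0,0],[0,0,0]],"angular":[[0,0,0],[0,0,0],[0,0,0],[0,0,0],[0,0,0],[0,0,0],[0,0,0],[0,0,0]],"hand":[30,20,8,8,8,8,8,8]}' 70
python3 go.py .486 -.240 .05 71.5
```

```text
t: 2.98
eef_pos: [0.4875, -0.24, 0.0531]
orientation: [0.574, -0.416, 0.573, 0.412]
contact_force: [0.9, 0.2, 1.0]
finger_gap: 0.0446
t: 3.65
eef_pos: [0.488, -0.2408, 0.0543]
orientation: [0.574, -0.417, 0.573, 0.411]
contact_force: [-2.2, -1.3, 6.4]
finger_gap: 0.0112
p [ 0.488  -0.2408  0.0543] F [-2.2 -1.3  6.4] gap 0.0112 q6 -1.78 t 3.65
yaw 71.61
translation [4.3 2.2 0.1] angular [ 0.11 -0.15  0.47]
```

```bash

python3 -m handwheel '{"translation":[[-10,0,0],[-40,0,0],[-75,0,0],[-110,0,0],[-146,0,0],[-146,0,0],[-146,0,0]],"angular":[[0,0,0],[0,0,0],[0,0,0],[0,0,0],[0,0,0],[0,0,0],[0,0,0]],"hand":[8,8,8,8,8,8,8]}' 
python3 go.py .557 .04 .20 -12.6
```

```text
t: 4.23
eef_pos: [0.4879, -0.2403, 0.2032]
orientation: [0.575, -0.418, 0.572, 0.409]
contact_force: [0.3, 0.4, -2.3]
finger_gap: 0.0112
p [ 0.4879 -0.2403  0.2032] F [ 0.3  0.4 -2.3] gap 0.0112 q6 -1.78 t 4.23
yaw 71.62
translation [  2.   22.8 287.8] angular [84.22  0.4   0.74]
```

```bash

python3 -m handwheel '{"translation":[[0,2,24],[0,4,48],[0,8,96],[0,12,144],[0,15,180],[0,18,220],[0,20,250],[2,23,288]],"angular":[[7,0,0],[14,0,0],[21,0,0],[28,0,0],[35,0.1,0.2],[42,0.2,0.3],[49,0.2,0.4],[56,0.3,0.5]],"hand":[8,8,8,8,8,8,8,8]}' >/dev/null
python3 go.py .557 .04 .20 -12.6
```

```text
p [0.553  0.0287 0.1989] F [ 1.3 -0.4 -1.1] gap 0.0106 q6 -0.33 t 4.9
yaw 18.45
translation [-1.1  9.5  7.4] angular [ 3.105e+01 -3.000e-02  2.600e-01]
```

```bash

python3 -m handwheel '{"translation":[[0,9,7],[0,9,7],[0,9,7],[-1,9,7],[-1,9,7],[-1,9,7],[-1,9,7]],"angular":[[7,0,0],[14,0,0],[21,0,0],[27,0,0.2],[31,0,0.3],[31,0,0.3],[31,0,0.3]],"hand":[8,8,8,8,8,8,8]}' >/dev/null
python3 go.py .557 .04 .20 -12.6
python3 - <<'E'
from h import *
W=cam("wrist");S=cam("side")
cv2.imwrite("pics/w2.png",W["pixels"][:,:,::-1]);cv2.imwrite("pics/s2.png",cv2.resize(S["pixels"][100:300,220:480],None,fx=3,fy=3,interpolation=3)[:,:,::-1])
E
```

```text
p [0.5562 0.0395 0.1983] F [-0.5  0.1 -0.6] gap 0.0109 q6 0.22 t 5.48
yaw -12.41
translation [-1.7  0.6  0.7] angular [ 0.19 -0.2  -0.01]
```

View pics/w2.png

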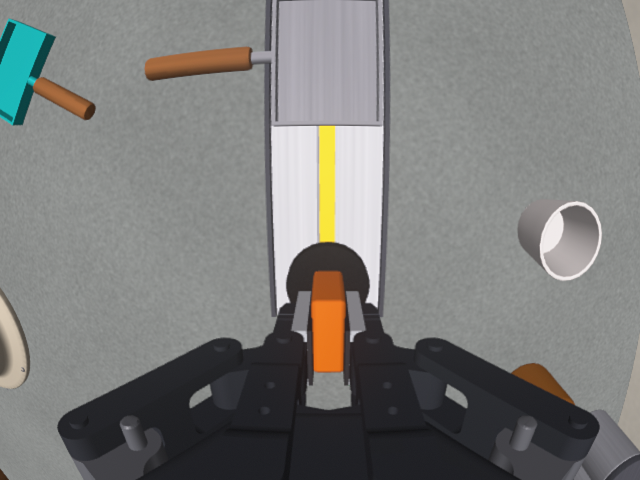

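View pics/s2.png

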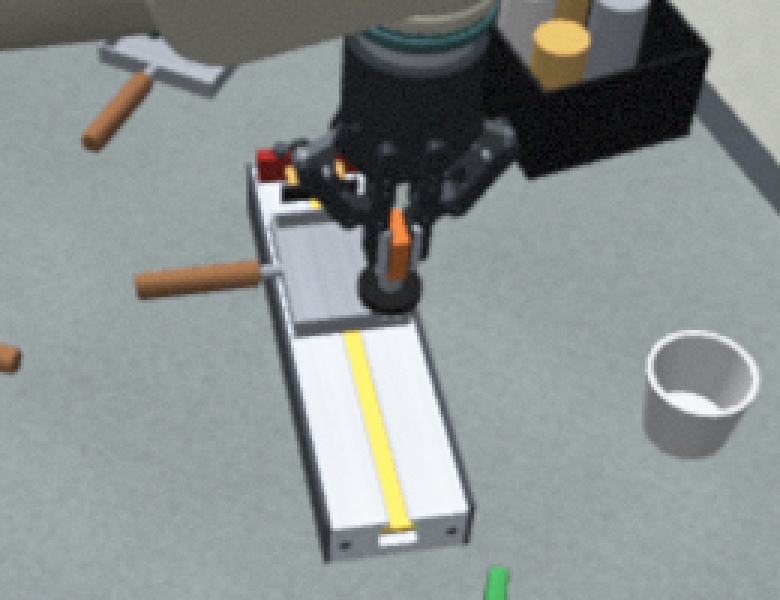

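The wrist view shows the stop held with its disc at about (328,280). The strip runs straight ahead in columns 319–336, and the near tray edge is at row 124. The side view shows the pad at (320,190) and the stop hanging upright.

```bash
python3 - <<'E'
from h import *
np.set_printoptions(precision=4,suppress=True)
W=cam("wrist")
m=mask(W,(22,100,120),(35,255,255),(300,128,350,240));P=[]
for v in range(135,236,10):
    u=np.nonzero(m[v])[0]; a,b=plane(W,u.min()-.5,v,.038),plane(W,u.max()+.5,v,.038);P.append((a+b)/2)
    if v%20==15: print(v,u.min(),u.max(),P[-1],np.linalg.norm(a-b))
P=np.array(P);k=np.polyfit(P[:,1],P[:,0],1);print("slot x=%.4f*y+%.4f yaw %.2f; x at .04 %.4f"%(*k,-np.degrees(np.arctan(k[0])),k[0]*.04+k[1]))
print("tray near edge",plane(W,328,124.5,.058),plane(W,328,127,.04))
g=cv2.cvtColor(W["pixels"],cv2.COLOR_RGB2HSV)
for v in (255,265,275):
    u=np.nonzero((g[v,270:390,2]<75))[0]+270; print(v,u.min(),u.max(),plane(W,(u.min()+u.max())/2,v,.176))
m=mask(W,(3,150,60),(15,255,255),(300,255,360,380));
for v in (290,320,360):
    u=np.nonzero(m[v])[0];print("grip",v,u.min(),u.max(),plane(W,u.mean(),v,.2))
print("disc front",plane(W,328,242,.176))
E
```

```text
135 319 334 [0.5727 0.1153 0.038 ] 0.012847309153207948
155 319 333 [0.5687 0.0995 0.038 ] 0.012104420628226429
175 319 333 [0.5652 0.0836 0.038 ] 0.012188196832674145
195 319 333 [0.5616 0.0675 0.038 ] 0.012296441527895855
215 319 333 [0.558  0.0511 0.038 ] 0.012430266427551222
235 319 333 [0.5543 0.0344 0.038 ] 0.012591174978012574
slot x=0.2242*y+0.5465 yaw -12.64; x at .04 0.5555
tray near edge [0.5755 0.1224 0.058 ] [0.5752 0.1214 0.04  ]
255 272 356 [0.5552 0.0595 0.176 ]
265 273 363 [0.5559 0.0543 0.176 ]
275 273 366 [0.5555 0.0493 0.176 ]
grip 290 312 343 [0.5597 0.0506 0.2   ]
grip 320 312 344 [0.557  0.0371 0.2   ]
grip 360 313 343 [0.5526 0.0173 0.2   ]
disc front [0.5629 0.0642 0.176 ]
```

```bash
python3 - <<'E'
from h import *
W=cam("wrist")
for v in (160,220): print(v,[W["pixels"][v,u].tolist() for u in range(315,339)])
g=W["pixels"]
print([ (u,g[275,u].tolist()) for u in (*range(282,294,2),*range(362,376,2))])
# side strips of dock: dark edges
print([int(g[220,u].sum()//3) for u in range(260,280)],[int(g[220,u].sum()//3) for u in range(375,395)])
E
```

```text
160 [[228, 226, 231], [187, 185, 193], [186, 182, 185], [234, 216, 132], [248, 230, 80], [250, 233, 64], [250, 233, 65], [250, 233, 65], [250, 233, 65], [250, 233, 65], [250, 233, 65], [250, 233, 65], [250, 233, 65], [250, 233, 65], [250, 233, 65], [250, 233, 65], [250, 233, 64], [250, 233, 61], [250, 232, 80], [228, 216, 183], [218, 217, 224], [226, 225, 230], [228, 226, 231], [226, 224, 228]]
220 [[224, 222, 226], [199, 197, 203], [180, 178, 184], [191, 176, 141], [245, 222, 90], [251, 232, 62], [250, 231, 60], [250, 231, 60], [250, 230, 60], [250, 231, 61], [250, 231, 60], [250, 231, 61], [250, 231, 61], [250, 231, 62], [250, 231, 62], [250, 231, 60], [250, 232, 60], [250, 230, 57], [241, 218, 89], [228, 218, 194], [223, 222, 229], [224, 223, 229], [225, 223, 227], [225, 222, 226]]
[(282, [226, 225, 229]), (284, [227, 225, 229]), (286, [215, 212, 219]), (288, [61, 57, 57]), (290, [53, 50, 49]), (292, [53, 49, 48]), (362, [54, 50, 49]), (364, [52, 48, 47]), (366, [52, 47, 47]), (368, [154, 150, 154]), (370, [228, 226, 230]), (372, [225, 223, 228]), (374, [225, 223, 228])]
[144, 147, 147, 148, 148, 135, 110, 95, 94, 95, 86, 74, 142, 213, 225, 227, 228, 227, 225, 224] [225, 225, 227, 229, 226, 176, 85, 87, 96, 96, 96, 116, 140, 151, 151, 149, 148, 146, 142, 143]
```

```bash

python3 -m handwheel '{"translation":[[30,0,-1.3],[65,0,-1.3],[90,0,-1.3],[103,0,-1.3],[105,0,-1.3],[105,0,-1.3],[105,0,-1.3]],"angular":[[0,0,0],[0,-0.2,0],[-0.2,-0.2,0],[-0.2,-0.2,0],[-0.2,-0.2,0],[-0.2,-0.2,0],[-0.2,-0.2,0]],"hand":[8,8,8,8,8,8,8]}' >/dev/null
python3 go.py .555 .04 .0765 -12.6
python3 - <<'E'
from h import *
W=cam("wrist");g=W["pixels"]
print([int(g[200,u].sum()//3) for u in range(255,400,5)])
for v in (150,180,210):
    m=mask(W,(22,80,100),(35,255,255),(300,v,350,v+1));u=np.nonzero(m[v])[0]
    if len(u):print(v,u.min(),u.max())
cv2.imwrite("pics/w3.png",g[:,:,::-1])
E
```

```text
p [0.556  0.0398 0.0959] F [ 0.7 -0.4 -0.1] gap 0.0107 q6 0.22 t 6.27
yaw -12.26
translation [19.4 -0.  -1.1] angular [ 0.34  0.23 -0.05]
[221, 223, 219, 223, 224, 221, 227, 225, 223, 222, 222, 184, 178, 177, 178, 178, 177, 220, 221, 221, 222, 223, 217, 224, 223, 222, 227, 224, 222]
150 314 337
180 314 337
210 314 337
```

View pics/w3.png

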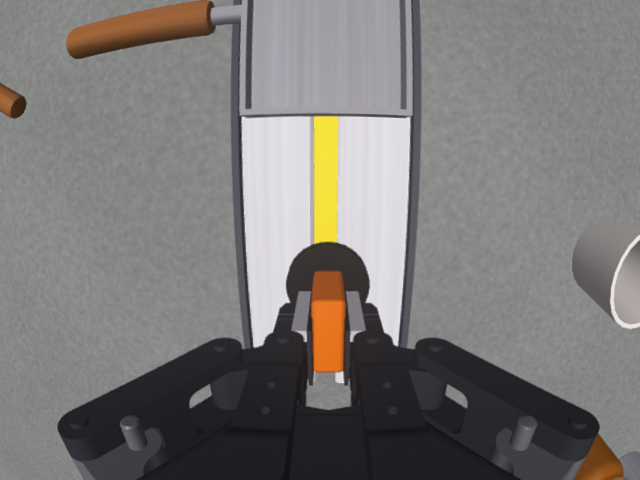

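The view shows the stop about 2 px (about 1.1 mm) to the right of the slot centre: slot 325.5, disc 327.7. I'll correct that while still above the slot, then lower it.

```bash

python3 -m handwheel '{"translation":[[1,0,-1.6],[1,0,-1.6],[3,0,-1.6],[5,0,-1.6]],"angular":[[0.4,0.3,0],[0.4,0.3,0],[0.4,0.3,0],[0.4,0.3,0]],"hand":[8,8,8,8]}' >/dev/null
python3 go.py .555 .04 .0765 -12.6
python3 - <<'E'
from h import *
W=cam("wrist");g=W["pixels"]
for v in (150,210):
    m=mask(W,(22,80,100),(35,255,255),(300,v,350,v+1));u=np.nonzero(m[v])[0];print(v,u.min(),u.max())
E
```

```text
p [0.5549 0.0401 0.0917] F [ 0.2 -0.1 -0.8] gap 0.011 q6 0.23 t 6.65
yaw -12.66
translation [15.2 -0.1  0.1] angular [-0.06  0.04 -0.08]
150 315 339
210 316 339
```

```bash

python3 -m handwheel '{"translation":[[2,0,0],[4,0,0],[6,0,0],[8,0,0],[10,0,0],[12,0,0]],"angular":[[0,0,0],[0,0,0],[0,0,0],[0,0,0],[0,0,0],[0,0,0]],"hand":[8,8,8,8,8,8]}'
python3 go.py .555 .04 .0765 -12.6
```

```text
t: 7.2
eef_pos: [0.5545, 0.0401, 0.0786]
orientation: [0.703, 0.078, 0.703, -0.078]
contact_force: [0.3, 0.1, -1.2]
finger_gap: 0.0107
p [0.5545 0.0401 0.0786] F [ 0.3  0.1 -1.2] gap 0.0107 q6 0.23 t 7.2
yaw -12.66
translation [ 2.1 -0.   0.6] angular [-0.06 -0.05 -0.06]
```

```bash

python3 -m handwheel '{"translation":[[1,0,0],[2,0,0],[3,0,0],[3,0,0]],"angular":[[0,0,0],[0,0,0],[0,0,0],[0,0,0]],"hand":[8,8,8,8]}'
python3 go.py .5675 .094 .0757 -12.6
```

```text
t: 7.53
eef_pos: [0.5545, 0.0402, 0.076]
orientation: [0.703, 0.078, 0.703, -0.078]
contact_force: [-2.0, -0.9, 3.8]
finger_gap: 0.0105
p [0.5545 0.0402 0.076 ] F [-2.  -0.9  3.8] gap 0.0105 q6 0.23 t 7.53
yaw -12.66
translation [ 0.3 55.4  0.9] angular [-0.06 -0.04 -0.06]
```

The head is in and resting on the strip (3.8 N). Sliding towards the tray; I expect contact about 63 mm ahead.

```bash

python3 -m handwheel '{"translation":[[0,3,0],[0,10,0],[0,20,0],[0,30,0],[0,40,0],[0,47,0],[0,52,0],[0,53,0]],"angular":[[0,0,0],[0,0,0],[0,0,0],[0,0,0],[0,0,0],[0,0,0],[0,0,0],[0,0,0]],"hand":[8,8,8,8,8,8,8,8]}'
python3 go.py .5675 .098 .0760 -12.6
```

```text
t: 8.2
eef_pos: [0.5664, 0.0929, 0.0762]
orientation: [0.703, 0.078, 0.703, -0.077]
contact_force: [-0.3, -2.3, 3.1]
finger_gap: 0.011
p [0.5664 0.0929 0.0762] F [-0.3 -2.3  3.1] gap 0.011 q6 0.32 t 8.2
yaw -12.59
translation [ 0.2  5.2 -0. ] angular [ 0.01 -0.02 -0.06]
```

```bash
cat > f.py <<'E'
from h import *
s=observe();e=np.array([.2187,.9758]);p=np.array(s["eef_pos"])
print("along",round(float(p[:2]@e)*1000,1),"z",round(p[2]*1000,1),"lat",round(float(p[:2]@[.9758,-.2187])*1000,1),"Falong",round(float(np.array(s["contact_force"][:2])@e),1),"F",np.round(s["contact_force"],1),"t",round(s["t"],2))
E
python3 f.py
python3 -m handwheel '{"translation":[[0,1.5,0],[0,3,0],[0,4.5,0],[0,6,0],[0,7.5,0],[0,9,0],[0,10.5,0],[0,12,0]],"angular":[[0,0,0],[0,0,0],[0,0,0],[0,0,0],[0,0,0],[0,0,0],[0,0,0],[0,0,0]],"hand":[8,8,8,8,8,8,8,8]}' >/dev/null; python3 f.py
python3 -m handwheel '{"translation":[[0,1.5,0],[0,3,0],[0,4.5,0],[0,6,0],[0,7.5,0],[0,9,0],[0,10,0],[0,10,0]],"angular":[[0,0,0],[0,0,0],[0,0,0],[0,0,0],[0,0,0],[0,0,0],[0,0,0],[0,0,0]],"hand":[8,8,8,8,8,8,8,8]}' >/dev/null; python3 f.py
python3 - <<'E'
from h import *
np.set_printoptions(precision=4,suppress=True)
W=cam("wrist");S=cam("side");cv2.imwrite("pics/w4.png",np.hstack([W["pixels"][:330,180:480],cv2.resize(S["pixels"][125:235,270:380],(330,330),interpolation=3)])[:,:,::-1])
E
```

```text
along 214.6 z 76.2 lat 532.4 Falong -2.3 F [-0.3 -2.3  3.1] t 8.2
along 226.4 z 76.3 lat 532.5 Falong -4.3 F [ 0.5 -4.5  4.1] t 8.87
along 236.7 z 76.2 lat 532.5 Falong -3.6 F [-0.  -3.7  2.9] t 9.53
```

View pics/w4.png

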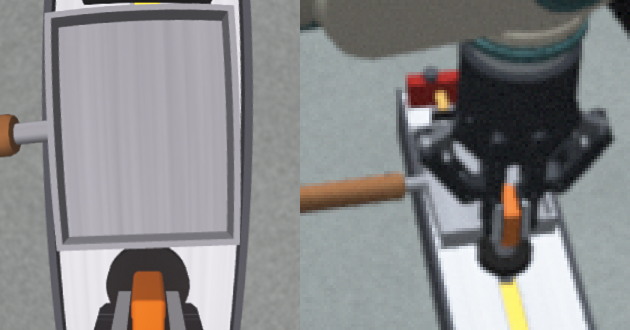

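The view shows the disc on the tray edge at (148,248) and the black pad just ahead of the tray, around row 0. Pushing takes about 4 N. I'll continue slowly and watch the force.

```bash

python3 -m handwheel '{"translation":[[0,1,0],[0,2,0],[0,3,0],[0,4,0],[0,5,0],[0,6,0]],"angular":[[0,0,0],[0,0,0],[0,0,0],[0,0,0],[0,0,0],[0,0,0]],"hand":[8,8,8,8,8,8]}' >/dev/null; python3 f.py
python3 -m handwheel '{"translation":[[0,1,0],[0,2,0],[0,3,0],[0,4,0]],"angular":[[0,0,0],[0,0,0],[0,0,0],[0,0,0]],"hand":[8,8,8,8]}' >/dev/null; python3 f.py
```

```text
along 242.4 z 76.3 lat 532.5 Falong -5.6 F [-0.8 -5.5  5.2] t 10.13
along 245.7 z 76.3 lat 532.4 Falong -9.0 F [-2.4 -8.6  5.4] t 10.47
```

```bash

python3 -m handwheel '{"translation":[[0,0.5,0],[0,1,0],[0,1.5,0]],"angular":[[0,0,0],[0,0,0],[0,0,0]],"hand":[8,8,8]}' >/dev/null; python3 f.py
python3 -m handwheel '{"translation":[[0,0.5,0],[0,1,0],[0,1,0]],"angular":[[0,0,0],[0,0,0],[0,0,0]],"hand":[8,8,8]}' >/dev/null; python3 f.py
```

```text
along 246.4 z 76.3 lat 532.4 Falong -9.1 F [-1.9 -8.9  5. ] t 10.72
along 246.5 z 76.4 lat 532.4 Falong -8.9 F [-1.9 -8.7  5.3] t 10.97
```

```bash

python3 -m handwheel '{"translation":[[0,0.6,0],[0,1.2,0],[0,1.8,0],[0,1.8,0]],"angular":[[0,0,0],[0,0,0],[0,0,0],[0,0,0]],"hand":[8,8,8,8]}' >/dev/null; python3 f.py
```

```text
along 246.8 z 76.4 lat 532.3 Falong -11.3 F [ -2.8 -11.    6.8] t 11.3
```

```bash

python3 -m handwheel '{"translation":[[0,1,0],[0,1.8,0],[0,2.3,0],[0,2.3,0]],"angular":[[0,0,0],[0,0,0],[0,0,0],[0,0,0]],"hand":[8,8,8,8]}' >/dev/null; python3 f.py; python3 go.py 0.601 0.125 0.07 -12.6
```

```text
along 247.0 z 76.4 lat 532.3 Falong -13.7 F [ -4.3 -13.1   7.4] t 11.63
p [0.5735 0.1246 0.0764] F [ -4.3 -13.1   7.4] gap 0.0109 q6 0.38 t 11.63
yaw -12.77
translation [ 6.3  6.5 26.8] angular [-0.17 -0.19  0.72]
```

Pushing at 13.7 N with almost no further travel: the pad has bottomed. Now press down while holding the push.

```bash

python3 -m handwheel '{"translation":[[1.5,2.3,0],[3,2.3,0],[4.5,2.3,0],[6,2.3,0],[6.5,2.3,0],[6.5,2.3,0]],"angular":[[0,0,0],[0,0,0],[0,0,0],[0,0,0],[0,0,0],[0,0,0]],"hand":[8,8,8,8,8,8]}' >/dev/null; python3 f.py;python3 go.py 0.601 0.125 0.07 -12.6
```

```text
along 247.2 z 72.1 lat 532.8 Falong -16.0 F [ -8.1 -14.6  16.8] t 12.13
p [0.574  0.1247 0.0721] F [ -8.1 -14.6  16.8] gap 0.0108 q6 0.38 t 12.13
yaw -12.84
translation [ 1.9  6.3 26.3] angular [-0.23 -0.16  0.93]
```

```bash

python3 -m handwheel '{"translation":[[1.8,1.9,-0.4],[2.4,1.9,-0.4],[2.4,1.9,-0.4],[2.4,1.9,-0.4],[2.4,1.9,-0.4],[2.4,1.9,-0.4],[2.4,1.9,-0.4],[2.4,1.9,-0.4]],"angular":[[0,0,0],[5,0,0],[12,0,0],[19,0,0],[25,0,0],[31,0,0],[37,0,0],[42,0,0]],"hand":[8,8,8,8,8,8,8,8]}' >/dev/null; python3 f.py;python3 go.py 0.5744 0.1265 0.070 -102.6; python3 -c "
from bench import *;print(observe()['moment'])"
```

```text
along 247.2 z 69.8 lat 530.5 Falong -13.7 F [-13.5 -11.1  13.7] t 12.8
p [0.5717 0.1252 0.0698] F [-13.5 -11.1  13.7] gap 0.0109 q6 1.13 t 12.8
yaw -55.14
translation [-0.2  2.9  0.4] angular [47.45  0.93  0.96]
[-2.12138319  2.64044491  0.22632461]
```

```bash

python3 -m handwheel '{"translation":[[0.8,2.4,-0.2],[0.8,2.4,-0.2],[0.8,2.4,-0.2],[0.8,2.4,-0.2],[0.8,2.4,-0.2],[0.8,2.4,-0.2],[0.8,2.4,-0.2],[0.8,2.4,-0.2]],"angular":[[7,0,0],[13,0,0],[19,0,0],[25,0,0],[31,0,0],[37,0,0],[43,0,0],[48,0,0]],"hand":[8,8,8,8,8,8,8,8]}' >/dev/null; python3 f.py;python3 go.py 0.5744 0.1265 0.070 -102.6
```

```text
along 249.0 z 69.8 lat 530.4 Falong -6.7 F [-11.   -4.4  13. ] t 13.47
p [0.572  0.127  0.0698] F [-11.   -4.4  13. ] gap 0.011 q6 1.97 t 13.47
yaw -103.41
translation [-0.3  2.4 -0.1] angular [-0.81  1.25  0.73]
```

```bash

python3 -m handwheel '{"translation":[[0.9,1,-0.6],[0.9,1,-1.2],[0.9,1,-1.5],[0.9,1,-1.5]],"angular":[[0,0,0],[0,0,0],[0,0,0],[0,0,0]],"hand":[8,8,8,8]}' >/dev/null; python3 f.py;python3 go.py 0.5744 0.1265 0.070 -102.6
```

```text
along 249.4 z 69.9 lat 530.5 Falong -11.9 F [-10.2  -9.9  13.5] t 13.8
p [0.5722 0.1273 0.0699] F [-10.2  -9.9  13.5] gap 0.0111 q6 1.97 t 13.8
yaw -103.41
translation [-0.2  2.4  0.3] angular [-0.83  1.42  0.9 ]
```

```bash
python3 - <<'E'
from h import *
W=cam("wrist");S=cam("side");T=cam("top");r=lambda a:cv2.resize(a,(400,400),interpolation=3)
cv2.imwrite("pics/w5.png",np.hstack([r(W["pixels"][80:480,60:460]),r(S["pixels"][125:235,270:380])])[:,:,::-1])
E
```

```text
(no output)
```

View pics/w5.png

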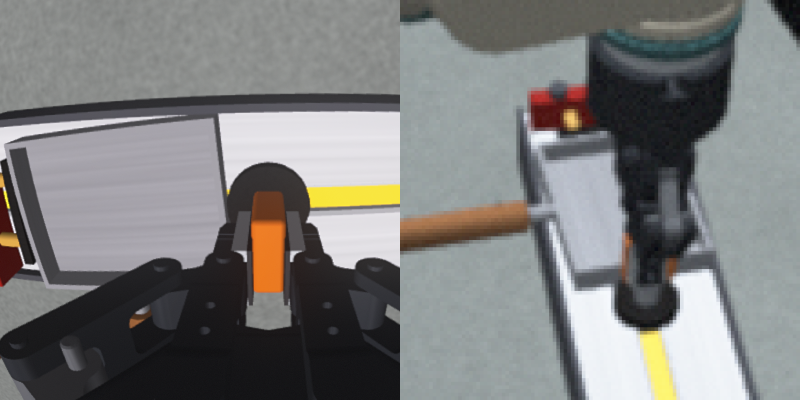

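```bash
python3 - <<'E'
from h import *
np.set_printoptions(precision=1,suppress=True)
W=cam("wrist");ex=np.array([.9758,-.2187]);ey=np.array([.2187,.9758])
def D(u,v,z):
    p=plane(W,u,v,z)[:2]*1000; return np.array([p@ex,p@ey])
# crop pixel -> full: +60,+80
def out(n,u,v,z): print(n,D(u+60,v+80,z))
out("tray near +x corner",216,116,.058); out("tray near edge lower",227,190,.058)
out("tray far +x corner",7,145,.058); out("tray far -x",46,287,.058)
out("dockstrip far L",60,106,.046);out("dockstrip far R",350,95,.046)
out("pad top?",8,160,.058);out("pad bot?",32,263,.058)
out("disc ctr",268,203,.050); out("strip R",395,195,.033);out("strip L",312,198,.033)
# edge lines by Canny+Hough around near edge
g=cv2.cvtColor(W["pixels"],cv2.COLOR_RGB2GRAY);E=cv2.Canny(g,40,100)
L=cv2.HoughLinesP(E,1,np.pi/360,25,minLineLength=35,maxLineGap=4)
for a,b,c,d in L[:,0]:
    if b<400 and d<400 and min(a,c)<300 and 170<min(b,d): 
        P,Q=D(a,b,.058),D(c,d,.058);v=Q-P;print((a,b,c,d),P,Q,"ang from dock x %.1f"%(np.degrees(np.arctan2(v[1],v[0]))%180))
E
```

```text
tray near +x corner [579.3 271.1]
tray near edge lower [546.6 267.9]
tray far +x corner [570.9 379. ]
tray far -x [488.9 375.9]
dockstrip far L [586.4 350.6]
dockstrip far R [586.3 212. ]
pad top? [563.2 380. ]
pad bot? [504.4 380.6]
disc ctr [536.9 249.9]
strip R [532.1 181.2]
strip L [532.1 226.8]
(np.int32(52), np.int32(200), np.int32(89), np.int32(197)) [584.2 386.9] [583.8 362.1] ang from dock x 89.2
(np.int32(124), np.int32(351), np.int32(189), np.int32(351)) [501.1 359.8] [503.7 320.4] ang from dock x 93.9
(np.int32(151), np.int32(182), np.int32(259), np.int32(176)) [588.2 327. ] [588.  277.8] ang from dock x 89.7
(np.int32(99), np.int32(203), np.int32(164), np.int32(199)) [580.5 356.5] [580.2 321.3] ang from dock x 89.5
(np.int32(69), np.int32(232), np.int32(92), np.int32(318)) [567.3 378.4] [520.2 375.4] ang from dock x 3.6
(np.int32(209), np.int32(187), np.int32(245), np.int32(186)) [584.3 299.7] [584. 284.] ang from dock x 88.9
(np.int32(27), np.int32(248), np.int32(48), np.int32(325)) [559.7 412.8] [513.4 411.6] ang from dock x 1.4
(np.int32(164), np.int32(209), np.int32(
[... 891 characters left out ...]
539.2 423.5] [505.1 423.1] ang from dock x 0.6
(np.int32(66), np.int32(191), np.int32(104), np.int32(187)) [587.8 376.4] [587.8 352.5] ang from dock x 90.0
(np.int32(62), np.int32(267), np.int32(74), np.int32(315)) [548.9 388.2] [521.3 388. ] ang from dock x 0.3
(np.int32(71), np.int32(357), np.int32(108), np.int32(362)) [493.  400.9] [492.6 373.2] ang from dock x 89.3
(np.int32(78), np.int32(222), np.int32(113), np.int32(216)) [572.1 371.3] [573.9 349.4] ang from dock x 94.8
(np.int32(101), np.int32(291), np.int32(119), np.int32(350)) [536.  364.8] [501.4 362.9] ang from dock x 3.1
(np.int32(291), np.int32(330), np.int32(297), np.int32(295)) [516.6 267.7] [534.6 264. ] ang from dock x 168.5
```

The tray sits skewed by about 3.5°, which is all the side play allows: the disc's friction dragged it sideways during the twist. The pad is bottomed and the stop has turned 90.8°. I'll reverse the sideways load to drag the tray back as far as I can, keeping the push on.

```bash

python3 -m handwheel '{"translation":[[0.9,0,-1.5],[0.9,-1,-1.5],[0.9,-2,-1.5],[0.9,-2.5,-1.5],[0.9,-2.5,-1.5]],"angular":[[0,0,0],[0,0,0],[0,0,0],[0,0,0],[0,0,0]],"hand":[8,8,8,8,8]}' >/dev/null; python3 f.py;python3 go.py 0.5744 0.1265 0.070 -102.6
cat > yaw.py <<'E'
from h import *
np.set_printoptions(precision=1,suppress=True)
W=cam("wrist");ex=np.array([.9758,-.2187]);ey=np.array([.2187,.9758])
def D(u,v,z):
    p=plane(W,u,v,z)[:2]*1000; return np.array([p@ex,p@ey])
E=cv2.Canny(cv2.cvtColor(W["pixels"],cv2.COLOR_RGB2GRAY),40,100)
for a,b,c,d in cv2.HoughLinesP(E,1,np.pi/360,25,minLineLength=35,maxLineGap=4)[:,0]:
    if 170<min(b,d) and max(b,d)<400 and max(a,c)<300:
        P,Q=D(a,b,.058),D(c,d,.058);v=Q-P;t=np.degrees(np.arctan2(v[1],v[0]))%180
        if min(t,180-t)<15: print(P,Q,"ang %.1f"%t)
E
python3 yaw.py
```

```text
along 249.5 z 70.6 lat 529.6 Falong -11.4 F [  0.4 -11.7   9.5] t 14.42
p [0.5713 0.1277 0.0706] F [  0.4 -11.7   9.5] gap 0.011 q6 1.98 t 14.42
yaw -103.48
translation [0.6 3.3 0.4] angular [-0.89  1.53  0.66]
[548.5 411.6] [511.9 411.6] ang 0.1
[580.  270.4] [543.2 268.2] ang 3.4
[554.4 377.8] [503.9 374.5] ang 3.7
[559.7 381.3] [515.4 378.5] ang 3.6
[569.  367.8] [518.1 364.2] ang 4.1
[558.8 386.6] [507.4 386.3] ang 0.3
[578.4 272.6] [530.  269.4] ang 3.7
[522.  378.6] [488.6 376.1] ang 4.3
[547.3 424.4] [505.5 423.9] ang 0.7
[549.1 389.2] [521.  387.6] ang 3.3
[558.8 412.6] [533.2 411. ] ang 3.5
```

Side load is removed (now about +3 N). The skew stays at the play limit, and the drag would come back with any repeat of the twist. The pad is still pushed at 11.4 N, so I now let the stop rise under the lips with the push held.

```bash

python3 -m handwheel '{"translation":[[0,-0.3,-1.8],[-1,-0.3,-1.8],[-2,-0.3,-1.8],[-3,-0.3,-1.8],[-4,-0.3,-1.8],[-4,-0.3,-1.8]],"angular":[[0,0,0],[0,0,0],[0,0,0],[0,0,0],[0,0,0],[0,0,0]],"hand":[8,8,8,8,8,8]}' >/dev/null; python3 f.py;python3 go.py 0.5744 0.1265 0.070 -102.6
```

```text
along 249.6 z 73.3 lat 529.5 Falong -11.1 F [  0.8 -11.6  -1.8] t 14.97
p [0.5712 0.1278 0.0733] F [  0.8 -11.6  -1.8] gap 0.0109 q6 1.98 t 14.97
yaw -103.53
translation [3.3 3.4 0.4] angular [-0.94  1.74  0.7 ]
```

```bash

python3 -m handwheel '{"translation":[[0,0,0],[0,0,0],[0,0,0],[0,0,0],[0,0,0],[0,0,0]],"angular":[[0,0,0],[0,0,0],[0,0,0],[0,0,0],[0,0,0],[0,0,0]],"hand":[14,20,26,34,40,40]}' >/dev/null; python3 f.py;python3 go.py 0.5744 0.1265 0.2 -102.6; cp yaw.py y2.py; python3 - <<'E'
from h import *
W=cam("wrist");cv2.imwrite("pics/w6.png",W["pixels"][:,:,::-1])
E
python3 yaw.py
```

```text
along 250.1 z 73.3 lat 529.3 Falong -0.5 F [ 0.3 -0.6  0. ] t 15.47
p [0.5712 0.1282 0.0733] F [ 0.3 -0.6  0. ] gap 0.0398 q6 1.98 t 15.47
yaw -103.5
translation [-126.6    2.     4.7] angular [-0.91  1.71  0.7 ]
[580.3 269.3] [547.2 267.7] ang 2.8
[569.9 270.6] [511.5 268.2] ang 2.3
[544.9 376. ] [494.1 373.8] ang 2.5
[536.9 386. ] [504.3 384.8] ang 2.1
[560.3 412.9] [526.  410.8] ang 3.4
[554.6 379.7] [516.6 377.9] ang 2.8
[556.5 365.9] [505.8 363.4] ang 2.8
[578.2 389.4] [555.3 388.1] ang 3.1
[540.6 411.5] [506.8 410.6] ang 1.5
[530.6 267.2] [500.5 265.4] ang 3.4
[546.5 422.6] [521.  423.2] ang 178.6
[548.7 388.5] [522.8 388.2] ang 0.5
[572.3 377.1] [545.4 375.9] ang 2.7
[562.8 384.8] [539.2 385.3] ang 178.8
[504.7 280.9] [479.  281.8] ang 178.1
```

View pics/w6.png

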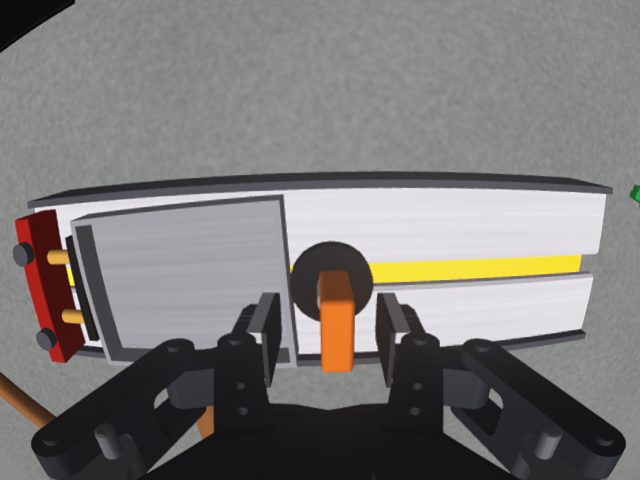

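The view shows the gripper open, the disc at (332,282) still touching the tray edge at (290,270), the grip across the slot, and the tray front at the pad (80,290). Contact force is near zero. Retreating straight up.

```bash

python3 -m handwheel '{"translation":[[-10,0,0],[-30,0,0],[-60,0,0],[-95,0,0],[-130,0,0],[-150,0,0],[-150,0,0],[-150,0,0]],"angular":[[0,0,0],[0,0,0],[0,0,0],[0,0,0],[0,0,0],[0,0,0],[0,0,0],[0,0,0]],"hand":[40,40,40,40,40,40,40,40]}' >/dev/null; python3 f.py; python3 go.py 0.45 0.0 0.25 -102.6
```

```text
along 254.6 z 225.4 lat 531.8 Falong -0.3 F [-0.4 -0.2 -1. ] t 16.23
p [0.5746 0.1322 0.2254] F [-0.4 -0.2 -1. ] gap 0.0403 q6 1.98 t 16.23
yaw -103.51
translation [-19.3 -90.4 158.3] angular [-0.92  1.63  0.5 ]
```

```bash

python3 -m handwheel '{"translation":[[-10,-30,50],[-19,-90,158],[-19,-90,158],[-19,-90,158],[-19,-90,158],[-19,-90,158],[-19,-90,158]],"angular":[[0,0,0],[0,0,0],[0,0,0],[0,0,0],[0,0,0],[0,0,0],[0,0,0]],"hand":[40,40,40,40,40,40,40]}' >/dev/null; python3 - <<'E'
from h import *
np.set_printoptions(precision=4,suppress=True)
T=cam("top");S=cam("side")
a=cen(mask(T,(5,150,120),(14,255,255),(270,190,330,240)));b=cen(mask(S,(5,150,100),(14,255,255),(320,180,370,240)))
print(a,b); p=cross(ray(T,*a[:2]),ray(S,*b[:2]));print(p,p[0][:2]@[.2187,.9758],p[0][:2]@[.9758,-.2187])
cv2.imwrite("pics/fin.png",np.vstack([cv2.resize(S["pixels"][130:260,280:400],(554,600),interpolation=3)])[:,:,::-1])
E
```

```text
(np.float64(306.86), np.float64(211.1), 50) (np.float64(337.83734939759034), np.float64(194.56626506024097), 166)
(array([0.5752, 0.1267, 0.0836]), np.float64(0.00011522488718295988)) 0.24944983041887958 0.5335179552670203
```

View pics/fin.png

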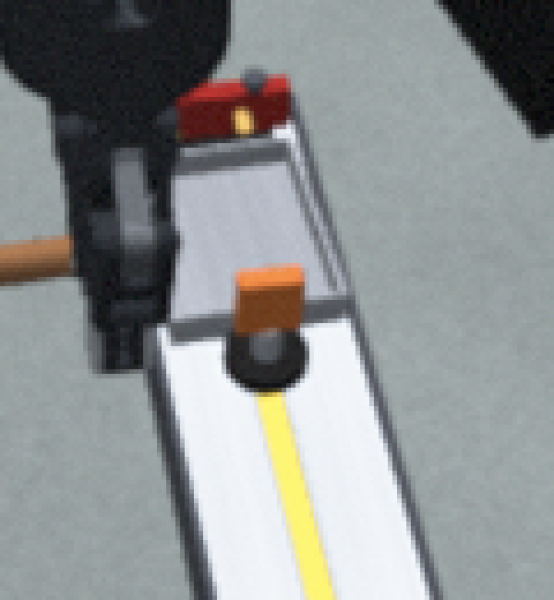

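The view shows the stop upright with its grip across the slot at (270,300), the disc on the tray edge at (268,355), and the gripper clear. Its position along the slot is 249.4 mm, and the TCP read 249.6 mm just before release, so it has held within the camera's accuracy.

```bash
python3 -c "
from bench import *
print(sign_off())"
```

```text
the job is handed in; nothing more can be done
None
```

The orange stop is locked in the dock slot and holding the tray against the fence's pad, and the job is handed in. The run took about 17 s.

- **Insertion and push:** I took the stop from the middle pocket and lowered it into the slot without contact force. Sliding it pushed the tray until it stopped advancing at about 13.7 N. I took that as the sprung pad fully pressed in.
- **Lock:** With the push held, I pressed the stop down about 6.5 mm and turned it 91° clockwise. It rose to the height where it locks under the lips, and I opened the gripper. The push was uneven: about 16 N at most, and it dipped to 6.7 N near the end of the twist before I brought it back to about 12 N.
- **Last checks:** Before handing in, the stop stood upright across the slot with its disc touching the tray. It measured 249.4 mm along the slot, against 249.6 mm just before release. The gripper was clear.

**What fell short:** the disc's friction dragged the tray askew during the twist, to about 3.5° (the play limit). It eased to about 2.5–3° after release, so the tray touches the pad slightly skewed. Unloading the side force did not straighten it. I did not measure directly how far the pad was pressed in after release.

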